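# Clear the cover of a control unit, lift it and show the hidden cassette

### The arm

A 6-joint arm with a two-finger parallel gripper is mounted at the origin on the work surface. World frame = base frame: x ahead of the robot, y to its left, z up, the work surface at z = 0. Lengths are in m, angles in rad, forces in N, time in s.
With the tool pointing down it reaches from about 0.375 to 0.825 m from the base axis. Payload 5.5 kg.
Tool frame: the origin (TCP) lies midway between the tips of the shut fingers; the grasp point (between the pads) lies arm.grip_depth behind it (arm.grip_depth is the distance from the TCP to the grasp point, in m); z points along the fingers, y is the direction in which the jaws open and shut (so a half turn about z gives the same grasp; the last joint's range is limited). The gripper opens to 85 mm and grips with 20 to 120 N. Pads are 22 mm wide; open, the fingers measure 114 mm over their backs; the gripper's body (76 mm by 85 mm) begins 54 mm behind the grasp point. The pads swing forward as they close: fully open they stand 13 mm farther back than shut.
Start: joints at [1.189, 0.314, -0.047, 1.21, 0, 1.571], TCP at [0.224, 0.557, 0.231] pointing down, gripper open.
Joint ranges: [-2.67, 2.67], [-0.69, 1.73], [-1.03, 1.25], [-2.08, 2.16], [-1.42, 1.45], [-3.14, 3.14]. Speed limits (rad/s): [2.39, 2.39, 3.01, 3.14, 3.14, 3.14].

### API

Orientations are given as [roll, pitch, yaw] about the fixed x, y, z axes, in that order (R = Rz(yaw) Ry(pitch) Rx(roll)).
In Python, from station import status, cams, arm gives the robot as it stands.
- The arm moves only by the tool servo_tool, never from a script. Its argument "steps" is a list of rows, each a list of 6 numbers: the shift along the tool's x, y, z in cm, then the turn, a rotation vector about the tool's x, y, z in degrees. A call has 1 to 8 rows; each row shifts and turns the commanded pose from where the row before left it, along the tool's axes as they then stand; what a row does not reach is not made up. A row lasts 1/12 s, in which the tool goes at most 41.7 mm and 7.16 degrees, less where a joint would pass 70% of its speed; a pose out of reach is approached as far as the arm can. A call with a gripper value outside its range is refused whole. "grip" is the closure, from -1 (fully open) to 1 (shut), so that 0 is half open, set as the call begins (left out, the last holds). The fingers move at their own pace and stop on an object; "force" is the grip in N (left out, the last holds). Time passes only in rows, so rows that do not move let the fingers close. It gives the time, the measured TCP pose, the force and the opening at its end, in the units of the state.
- status.state(): the state, without advancing time (a new reading comes with each control period).
- cams.read_camera(name): name is "scene" or "top" or "wrist"; returns a dict with "image" (420x560x3 uint8, blue, green, red), "K" (3x3 intrinsics, pixels), "rvec" (rotation vector, rad) and "tvec" (3), from world to camera coordinates, as OpenCV has them. Camera axes: x right, y down, z forward; pixel columns grow to the right and rows downward; lengths in m; the calibration is good to about 2 mm. A picture is of the moment at which its call begins. There is no depth.
- arm.sign_off(): hands the job in, once; it reports no verdict.
The state is a dict: "time_s": time; "joint_positions": joint angles; "dq": joint speeds; "effort": joint torques, N m; "tcp_pos": TCP position; "tcp_rot": TCP orientation; "force": force on the tool from outside, world axes, zero at the start; "moment": the same for the moment, N m; "width": finger opening in m.
Only numpy, scipy, OpenCV 4.12 (cv2) and the standard library are available. Lean on these libraries where they do the work, as an engineer would, in place of code of your own. Each camera call takes 0.05 s, during which the arm holds its last target.

### The job

Clear the cover flap of the control unit by nesting the parts cups: stand the medium cup in the large one on the bench and the small cup in the medium one. Then swing the flap up by its bar so that it stands open, draw out the flat cassette hidden beneath it, and hold it up, upright and still, at least a hand's breadth (10 cm) above the middle of the rubber mat with its broad faces parallel to the mat's long edges. Finish while still holding the cassette there, leave the flap open and the cups nested, and leave the bulb, the screwdriver and the lamp shell alone.

Things in the scene. Friction and masses are not known exactly. Their poses are not given: they have to be found in the camera images.
- unit: off-white plastic control unit fixed on the bench: a box 180 (x) by 230 (y) by 90 mm tall, walls and floor 6 mm, closed on top by the flap. Origin: centre of its underside; x points away from the robot to the hinge side, z up. Inside, the cassette stands in a 14 mm channel centred at x = -10 mm, between two rails along y whose tops are 36 mm above the bench.
- flap (a joint): cover flap angle, rad: 0 closed, grows as it opens, stop at 1.7. A plate 180 by 230 by 8 mm, top face 98 mm above the bench when closed, hinged along the unit's rear (+x) top edge; the front edge swings up and away from the robot. Stiff hinge: it stays where left; 2 to 4 N at the bar moves it. Two cups stand on it at the start.
- flap_hinge (a point): middle of the flap's hinge axis, 94 mm above the bench at the unit's rear edge (90 mm behind its centre); fixed. The hinge axis is along the unit's y.
- flap_bar (a point): middle of the flap's lifting bar: round steel, 10 mm thick, 90 mm long, parallel to the hinge, 225 mm from it, in the flap's plane, a leg at each end. Closed, it is 94 mm above the bench, in front of the unit, with a 40 mm gap between it and the unit's front (open the fingers only about 40 mm to straddle it from above). Axes turn with the flap.
- cassette: flat grey plastic cassette, 10 mm thick (its x), 90 wide (y), 68 tall (z), about 0.12 kg, standing loose in the unit's channel, broad faces parallel to the hinge; it comes out straight up. Its place along the channel varies by 20 mm either way. Origin: centre of its lower edge, 6 mm above the bench in the unit (upper edge at 74 mm).
- cup_large: large shallow round aluminium cup standing on the bench: outer diameter 90 mm, 40 mm tall, wall 3.5 mm, floor 5 mm. Origin: centre of its underside; z up.
- cup_medium: medium aluminium cup, standing on the closed flap at the start: outer diameter 58 mm, 65 mm tall, wall 3.5 mm, floor 5 mm, about 0.1 kg. Origin: centre of its underside; z up. Nested, its rim stands 30 mm above the large cup's rim.
- cup_small: small tall aluminium cup, standing on the closed flap at the start: outer diameter 38 mm, 90 mm tall, wall 3.5 mm, floor 5 mm, about 0.07 kg. Origin: centre of its underside; z up. Nested, its rim stands 30 mm above the medium cup's rim.
- mat: black rubber mat fixed flat on the bench, 80 (x) by 140 (y) by 3 mm. Origin: centre of its underside; its long edges run along its y.
- bulb: white lamp bulb lying on the bench, about 95 by 58 mm; not part of the job. Origin: under its middle.
- screwdriver: screwdriver lying on the far part of the bench; not part of the job. Origin: under its middle.
- lamp_shell: lamp with a clear half-round shell, 120 by 100 by 67 mm, on the bench to the right of the unit; not part of the job. Origin: centre of its underside.

How it is judged:
By the outcome, as a careful person would: the job done as asked, in the order asked, and still so for the second after the job is handed in, while the arm keeps its last pose, push and grip.
It also fails if it takes over 72 s, if anything falls off the work surface, if the arm or the gripper's body presses on something with over 40 N, if the wrist force passes 120 N, or if a joint passes its speed limit or range.

## Working session

There is one attempt and no reset: what is moved stays moved. The work goes in short steps, Python scripts to look and compute and a tool call to move; the robot and the scene stay as the last step left them, time stands still between calls to the robot, and variables do not carry over. Pictures are saved under pics/ and viewed, and the job is handed in when it is done.

Besides the shell and the picture viewer there is one more tool, called by a JSON object that holds its "name" and its "arguments", one argument or row to a line. servo_tool: Moves the arm, as the interface text tells. Its arguments: {"type":"object","properties":{"steps":{"type":"array","items":{"type":"array","items":{"type":"number"}}},"grip":{"type":"number"},"force":{"type":"number"}},"required":["steps"]}

```bash
ls; mkdir -p pics; cat > h.py <<'E'
import numpy as np, cv2, json
from station import status, cams, arm
from scipy.spatial.transform import Rotation as R
def snap(n,fn):
    c=cams.read_camera(n); cv2.imwrite('pics/'+fn+'.png',c['image'])
    np.savez('pics/'+fn+'.npz',K=c['K'],rvec=c['rvec'],tvec=c['tvec']); return c
def load(fn): return np.load('pics/'+fn+'.npz')
def ray(c,u,v,z):
    Rm=cv2.Rodrigues(np.array(c['rvec'],float))[0]; t=np.array(c['tvec'],float).ravel()
    o=-Rm.T@t; d=Rm.T@np.linalg.inv(c['K'])@np.array([u,v,1.]); s=(z-o[2])/d[2]; return o+s*d
def proj(c,P):
    return cv2.projectPoints(np.array(P,float).reshape(-1,3),np.array(c['rvec'],float),np.array(c['tvec'],float),np.array(c['K'],float),None)[0].reshape(-1,2)
E
python3 - <<'E'
from h import *
for n in ['scene','top','wrist']:
    c=snap(n,n+'0'); print(n,c['K'][0][0],ray(c,280,210,0))
    Rm=cv2.Rodrigues(np.array(c['rvec'],float))[0]; print(-Rm.T@np.array(c['tvec']).ravel())
print(status.state(), arm.grip_depth)
E
```

```text
pics
scene 466.1122090405718 [ 0.55759238 -0.07277956  0.        ]
[1.33597165 0.80285425 1.11401865]
top 385.2629931461901 [ 0.61138581 -0.06103467  0.        ]
[ 0.41465193 -0.04011205  1.07487531]
wrist 317.2810981429652 [0.25423601 0.54287064 0.        ]
[0.16066815 0.58195172 0.37357967]
{'time_s': 0.15, 'joint_positions': array([ 1.18902010e+00,  3.14099598e-01, -4.78362340e-02,  1.21020938e+00,
        4.07846014e-05,  1.57083955e+00]), 'dq': array([-0.00028203, -0.00121759,  0.00373154,  0.0008171 , -0.00031274,
       -0.00055985]), 'effort': array([ 2.34823410e-04, -5.40044081e+01,  3.40060043e+01,  1.32812819e-02,
       -8.60004718e-06, -1.01599420e-05]), 'tcp_pos': array([0.22336372, 0.55639565, 0.23061681]), 'tcp_rot': array([-3.14024377e+00, -4.07262642e-05,  2.75977315e+00]), 'force': array([ 0.64985065, -0.36995751,  0.75935213]), 'moment': array([-0.01500068, -0.0160363 ,  0.06213013]), 'width': 0.08581012811007294} 0.0187
```

View pics/scene0.png

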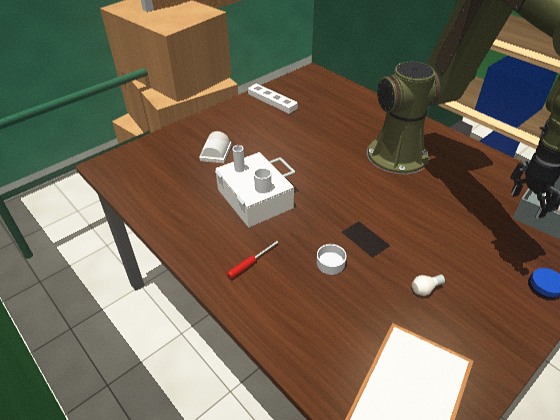

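View pics/top0.png

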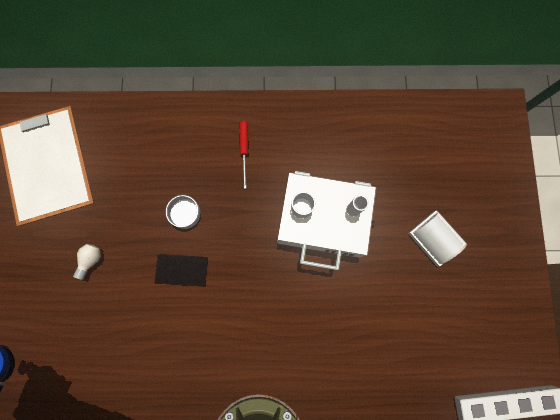

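View pics/wrist0.png

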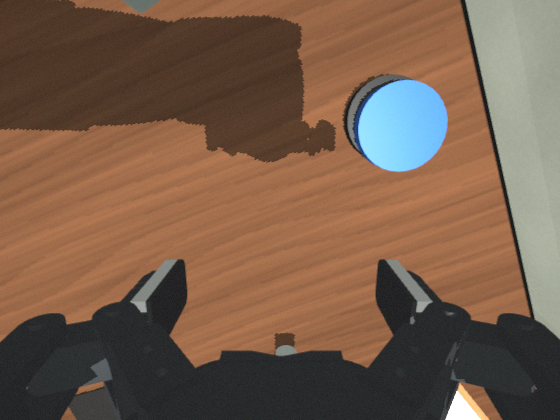

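The top view (x up, y left) shows the unit at about (326,213), the medium cup at (303,204), the small cup at (360,205), the large cup at (183,212), the mat at (182,270) and the bar at (320,266). I'll zoom in to measure.

```bash
python3 - <<'E'
import cv2,numpy as np
a=cv2.imread('pics/top0.png')
b=cv2.resize(a[165:280,270:385],None,fx=5,fy=5,interpolation=cv2.INTER_CUBIC)
c=cv2.resize(a[185:295,145:220],None,fx=5,fy=5,interpolation=cv2.INTER_CUBIC)
cv2.imwrite('pics/tz1.png',b);cv2.imwrite('pics/tz2.png',c)
s=cv2.imread('pics/scene0.png')
cv2.imwrite('pics/sz1.png',cv2.resize(s[140:230,205:305],None,fx=6,fy=6,interpolation=cv2.INTER_CUBIC))
E
```

```text
(no output)
```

View pics/tz1.png

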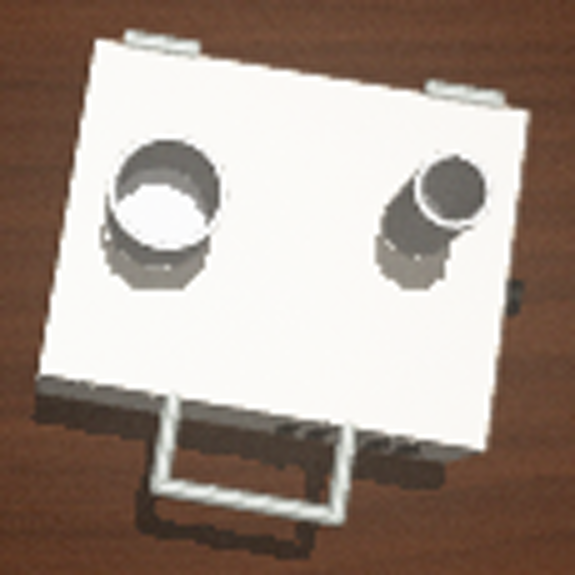

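View pics/tz2.png

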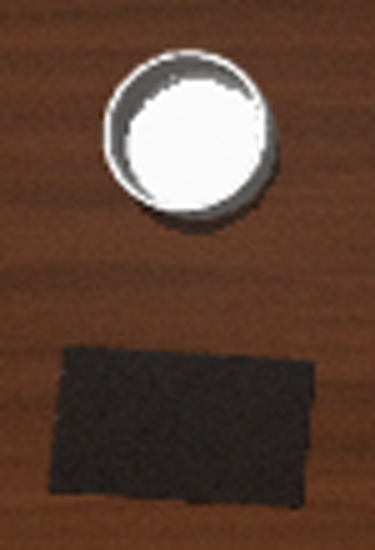

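View pics/sz1.png

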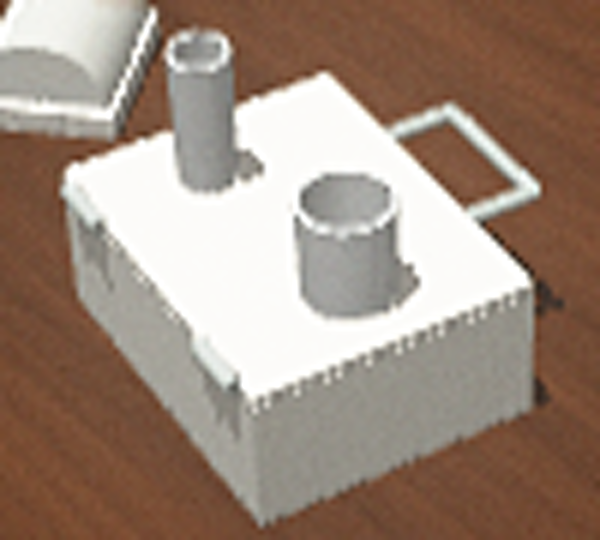

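```bash
python3 - <<'E'
from h import *
c=load('top0'); s=load('scene0')
T=lambda u,v,ox,oy,f=5:((u+.5)/f-.5+ox,(v+.5)/f-.5+oy)
def q(u,v,z,o): return ray(c,*T(u,v,*o),z)
A=(270,165);B=(145,185)
P=[q(*p,0.098,A)[:2] for p in [(96,40),(528,110),(487,450),(38,377)]]
ctr=np.mean(P,axis=0); print('unit',ctr,[np.linalg.norm(P[i]-P[(i+1)%4]) for i in range(4)])
ex=(P[0]+P[1]-P[2]-P[3]); print('yaw',np.degrees(np.arctan2(ex[1],ex[0])))
ey=(P[0]+P[3]-P[1]-P[2]); print('yaw2',np.degrees(np.arctan2(-ey[0],ey[1])))
b=[q(*p,.096,A) for p in [(157,490),(340,518)]]; print('bar',np.mean(b,axis=0),b)
print('med',q(166,193,.163,A)); print('small',q(451,190,.188,A)); print('large',q(185,131,.04,B))
M=[q(*p,0.003,B)[:2] for p in [(63,347),(315,362),(303,507),(48,492)]]
print('mat',np.mean(M,axis=0),[np.linalg.norm(M[i]-M[(i+1)%4]) for i in range(4)])
ey=(M[0]+M[3]-M[1]-M[2]);print('matyaw',np.degrees(np.arctan2(-ey[0],ey[1])))
ex=(M[0]+M[1]-M[2]-M[3]); print(np.degrees(np.arctan2(ex[1],ex[0])))
# scene checks
S=lambda u,v:((u+.5)/6-.5+205,(v+.5)/6-.5+140)
print('scene flap corners',[ray(s,*S(u,v),.098)[:2] for u,v in [(250,405),(62,180),(325,72),(535,285)]])
print('scene med rim',ray(s,*S(347,204),.163),'small rim',ray(s,*S(200,51),.188))
print('top corners',P)
E
python3 - <<'E'
import cv2
s=cv2.imread('pics/scene0.png')
cv2.imwrite('pics/sz2.png',cv2.resize(s[210:290,305:405],None,fx=6,fy=6,interpolation=cv2.INTER_CUBIC))
E
```

```text
unit [ 0.58511289 -0.17994467] [np.float64(0.22803127847204746), np.float64(0.17879402457908547), np.float64(0.22948319354600785), np.float64(0.179953965731422)]
yaw -10.004317298263436
yaw2 -9.779362519451997
bar [ 0.4514714  -0.15656416  0.096     ] [array([ 0.45874615, -0.11072972,  0.096     ]), array([ 0.44419664, -0.20239861,  0.096     ])]
med [ 0.59787078 -0.11306186  0.163     ]
small [ 0.59338663 -0.24490779  0.188     ]
large [0.60364022 0.20844583 0.04      ]
mat [0.44517375 0.21285515] [np.float64(0.1401911831393896), np.float64(0.07881365306986746), np.float64(0.1399469207963359), np.float64(0.07903470689010823)]
matyaw -3.7094195334062467
-3.293628965241871
scene flap corners [array([ 0.69663457, -0.07811998]), array([ 0.65734754, -0.30069669]), array([ 0.47666079, -0.27812459]), array([ 0.51796684, -0.0474269 ])]
scene med rim [ 0.59944034 -0.10982676  0.163     ] small rim [ 0.59184076 -0.24465779  0.188     ]
top corners [array([ 0.69308583, -0.08321566]), array([ 0.65378506, -0.3078347 ]), array([ 0.47758538, -0.27748712]), array([ 0.51599528, -0.0512412 ])]
```

View pics/sz2.png

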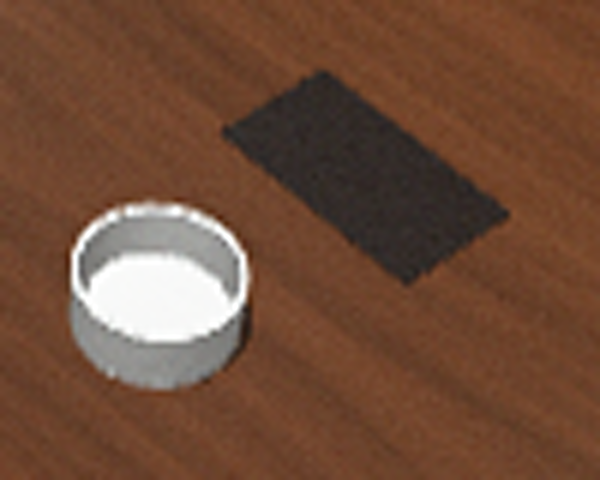

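The measurements agree to within about 3 mm: unit at (0.586, -0.179) with yaw -10°, medium cup at (0.598, -0.112), small cup at (0.593, -0.245), large cup at (0.604, 0.208), and mat at (0.445, 0.213) with yaw -3.5°. I'll turn the tool to yaw 80° (jaws along unit x), which suits every grasp, then travel above the medium cup.

{"name": "servo_tool", "arguments": {
  "steps": [
    [0,0,0,0,0,7.1],
    [0,0,0,0,0,7.1],
    [0,0,0,0,0,7.1],
    [0,0,0,0,0,7.1],
    [0,0,0,0,0,7.1],
    [0,0,0,0,0,7.1],
    [0,0,0,0,0,7.1],
    [0,0,0,0,0,7.1]
  ],
  "grip": -1,
  "force": 40
}}

```text
time_s: 0.82
tcp_pos: [0.2234, 0.5565, 0.2309]
tcp_rot: [-3.141, 0.001, 1.762]
force: [0.2, 0.9, 0.0]
width: 0.0853
```

{"name": "servo_tool", "arguments": {
  "steps": [
    [0,0,0,0,0,7.1],
    [0,0,0,0,0,7.1],
    [0,0,0,0,0,7.1],
    [-2.96,2.42,0,0,0,0],
    [-2.96,2.42,0,0,0,0],
    [-2.96,2.42,0,0,0,0],
    [-2.96,2.42,0,0,0,0],
    [-2.96,2.42,0,0,0,0]
  ]
}}

```text
time_s: 1.48
tcp_pos: [0.3174, 0.3884, 0.231]
tcp_rot: [-3.141, 0.0, 1.397]
force: [1.0, 1.2, -0.1]
width: 0.0852
```

{"name": "servo_tool", "arguments": {
  "steps": [
    [-2.96,2.42,0,0,0,0],
    [-2.96,2.42,0,0,0,0],
    [-2.96,2.42,0,0,0,0],
    [-2.96,2.42,0,0,0,0],
    [-2.96,2.42,0,0,0,0],
    [-2.96,2.42,0,0,0,0],
    [-2.96,2.42,0,0,0,0],
    [-2.96,2.42,0,0,0,0]
  ]
}}

```text
time_s: 2.15
tcp_pos: [0.4672, 0.1215, 0.2313]
tcp_rot: [-3.142, -0.0, 1.397]
force: [0.8, 0.8, -0.3]
width: 0.0854
```

{"name": "servo_tool", "arguments": {
  "steps": [
    [-2.96,2.42,0,0,0,0],
    [-2.96,2.42,0,0,0,0],
    [-2.96,2.42,0,0,0,0],
    [-2.96,2.42,0,0,0,0],
    [-2.0,1.6,0,0,0,0],
    [0,0,0,0,0,0]
  ]
}}

```text
time_s: 2.65
tcp_pos: [0.5557, -0.0368, 0.2307]
tcp_rot: [3.141, 0.002, 1.392]
force: [-0.2, 0.1, -0.4]
width: 0.0856
```

```bash
python3 - <<'E'
from h import *
c=snap('wrist','w1'); st=status.state(); print(st['tcp_pos'],np.degrees(st['tcp_rot']),st['joint_positions'],st['time_s'])
print(proj(c,[[.598,-.112,.163],[.593,-.245,.188]]))
E
```

```text
[ 0.55446352 -0.03470009  0.23061678] [-1.79960756e+02  1.49875759e-02  7.98072680e+01] [-6.23939077e-02  2.30699227e-01 -1.57951987e-01  1.18285564e+00
 -1.80902264e-04  1.68629931e+00] 2.7
[[355.14185402 308.19592477]
 [375.80838804 474.04352538]]
```

View pics/w1.png

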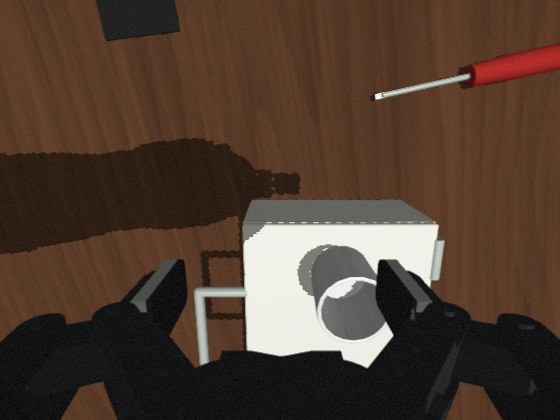

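The projected medium rim (355,308) matches the rim I see at (355,309), so the estimate is good. Now I'll move over it, descend and grip.

{"name": "servo_tool", "arguments": {
  "steps": [
    [-3.42,2.82,0,0,0,0],
    [-3.42,2.82,0,0,0,0],
    [0,0,0.2,0,0,0],
    [0,0,3.2,0,0,0],
    [0,0,3.2,0,0,0],
    [0,0,3.2,0,0,0],
    [0,0,0,0,0,0]
  ]
}}

```text
time_s: 3.28
tcp_pos: [0.5898, -0.1031, 0.1268]
tcp_rot: [-3.131, -0.0, 1.398]
force: [-0.9, 0.4, -1.0]
width: 0.0852
```

{"name": "servo_tool", "arguments": {
  "steps": [
    [0,0,0,0,0,0],
    [0,0,0,0,0,0],
    [0,0,0,0,0,0],
    [0,0,0,0,0,0],
    [0,0,0,0,0,0],
    [0,0,0,0,0,0],
    [0,0,0,0,0,0],
    [0,0,0,0,0,0]
  ],
  "grip": 1,
  "force": 40
}}

```text
time_s: 3.95
tcp_pos: [0.5966, -0.1048, 0.1362]
tcp_rot: [3.137, -0.001, 1.397]
force: [-1.4, 2.4, 6.8]
width: 0.0564
```

```bash
python3 - <<'E'
from h import *
c=snap('wrist','w2'); st=status.state(); print(st['tcp_pos'],np.degrees(st['tcp_rot']),st['force'],st['width'],st['time_s'])
E
```

```text
[ 0.59657614 -0.10483703  0.13616754] [ 1.79760863e+02 -4.28591524e-02  8.00419927e+01] [-1.26108124  1.48358128  7.5553322 ] 0.05665645578326662 4.0
```

View pics/w2.png

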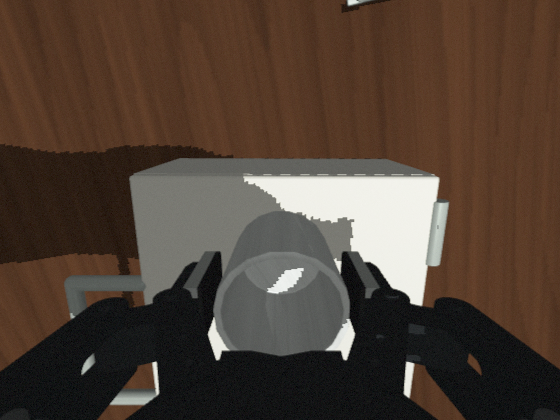

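The jaws hold the cup but about 7 mm off centre, because a row was cut short. I'll regrip centred.

{"name": "servo_tool", "arguments": {
  "steps": [
    [0,0,0,0,0,0],
    [0,0,0,0,0,0],
    [0,0,0,0,0,0],
    [0,0,0,0,0,0],
    [-0.35,0,0,0,0,0],
    [-0.35,0,0,0,0,0],
    [0,0,0,0,0,0],
    [0,0,0,0,0,0]
  ],
  "grip": -1
}}

```text
time_s: 4.67
tcp_pos: [0.5936, -0.1123, 0.1332]
tcp_rot: [-3.141, 0.0, 1.396]
force: [-0.1, -0.5, 0.9]
width: 0.0856
```

{"name": "servo_tool", "arguments": {
  "steps": [
    [0,0,0,0,0,0],
    [0,0,0,0,0,0],
    [0,0,0,0,0,0],
    [0,0,0,0,0,0],
    [0,0,0,0,0,0],
    [0,0,0,0,0,0],
    [0,0,0,0,0,0],
    [0,0,0,0,0,0]
  ],
  "grip": 1
}}

```text
time_s: 5.33
tcp_pos: [0.5938, -0.1119, 0.1336]
tcp_rot: [3.141, 0.0, 1.397]
force: [-0.9, 0.5, 5.6]
width: 0.057
```

{"name": "servo_tool", "arguments": {
  "steps": [
    [0,0,0,0,0,0],
    [0,0,-1.5,0,0,0],
    [0,0,-2.5,0,0,0],
    [0,0,-2.5,0,0,0],
    [0,0,-2.5,0,0,0],
    [0,0,0,0,0,0],
    [0,0,0,0,0,0]
  ]
}}

```text
time_s: 5.92
tcp_pos: [0.5948, -0.1121, 0.2244]
tcp_rot: [3.139, -0.0, 1.397]
force: [-0.1, -0.4, -1.5]
width: 0.057
```

```bash
python3 - <<'E'
from h import *
c=snap('wrist','w3'); st=status.state(); print(st['tcp_pos'],np.degrees(st['tcp_rot']),st['force'],st['width'],st['time_s'])
T=st['tcp_pos']
for dz in(.02,.025,.03,.035): print(dz,proj(c,[T+[0,0,dz],T+[0,-.01,dz]]).round(1).tolist())
snap('scene','s3')
cv2.imwrite('pics/s3z.png',cv2.resize(cv2.imread('pics/s3.png')[80:240,180:380],None,fx=4,fy=4))
E
```

```text
[ 0.59374747 -0.11189363  0.222899  ] [ 1.79995073e+02 -3.92687944e-03  8.00235883e+01] [ 0.13708047  0.3402138  -0.86408269] 0.05688390520436634 5.9667
0.02 [[280.7, 284.3], [284.7, 304.4]]
0.025 [[280.8, 290.1], [284.8, 310.8]]
0.03 [[280.8, 296.4], [285.0, 317.7]]
0.035 [[280.8, 303.1], [285.2, 325.1]]
```

View pics/w3.png

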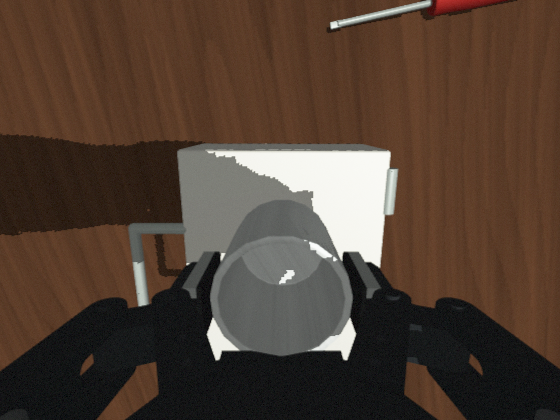

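View pics/s3z.png

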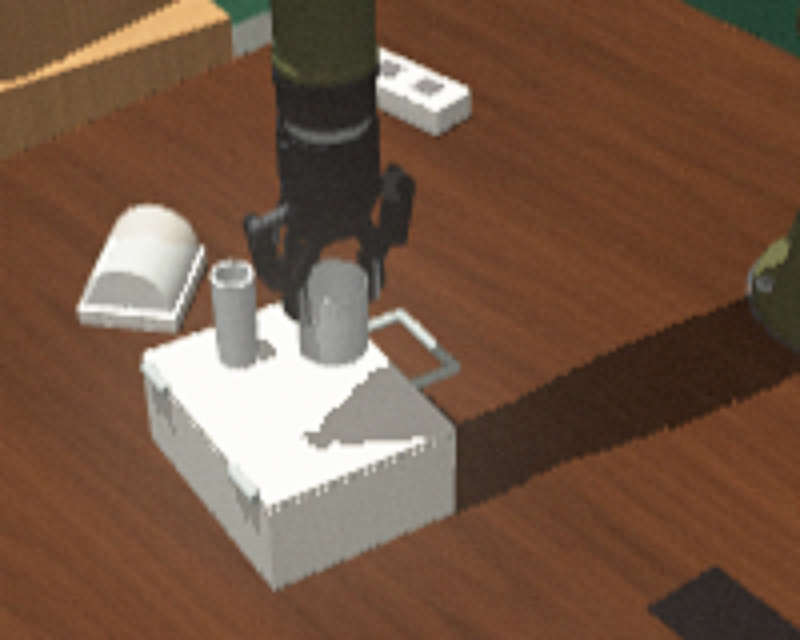

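The cup is lifted and centred: its rim is at (281,298), where the centred projection puts it. Now to the large cup.

{"name": "servo_tool", "arguments": {
  "steps": [
    [1.7,-0.24,0,0,0,0],
    [3.0,-0.43,0,0,0,0],
    [3.5,-0.5,0,0,0,0],
    [3.5,-0.5,0,0,0,0],
    [3.5,-0.5,0,0,0,0],
    [3.5,-0.5,0,0,0,0],
    [3.5,-0.5,0,0,0,0],
    [3.5,-0.5,0,0,0,0]
  ]
}}

```text
time_s: 6.68
tcp_pos: [0.6009, 0.149, 0.2213]
tcp_rot: [-3.139, 0.001, 1.397]
force: [1.2, 0.8, -1.2]
width: 0.0572
```

{"name": "servo_tool", "arguments": {
  "steps": [
    [3.0,-0.45,0,0,0,0],
    [2.0,-0.3,0,0,0,0],
    [1.0,-0.15,0,0,0,0],
    [0,0,0,0,0,0],
    [0,0,0,0,0,0]
  ]
}}

```text
time_s: 7.1
tcp_pos: [0.603, 0.2076, 0.222]
tcp_rot: [-3.14, 0.002, 1.397]
force: [-0.1, -0.5, -0.2]
width: 0.0573
```

```bash
python3 - <<'E'
from h import *
c=snap('wrist','w4'); st=status.state(); print(st['tcp_pos'],np.degrees(st['tcp_rot']),st['force'],st['width'],st['time_s'])
print(proj(c,[[.604,.208,.04]]))
s=load('scene0'); print('large rim scene',ray(s,(160.5)/6-.5+305,(272.5)/6-.5+210,.04))
E
```

```text
[0.60323388 0.20696023 0.2223948 ] [-1.79932093e+02  8.51417633e-02  7.99909468e+01] [ 0.11038    -0.2612765  -1.66886416] 0.057051536114624685 7.15
[[282.88215992 189.94721886]]
large rim scene [0.60261718 0.21006991 0.04      ]
```

View pics/w4.png

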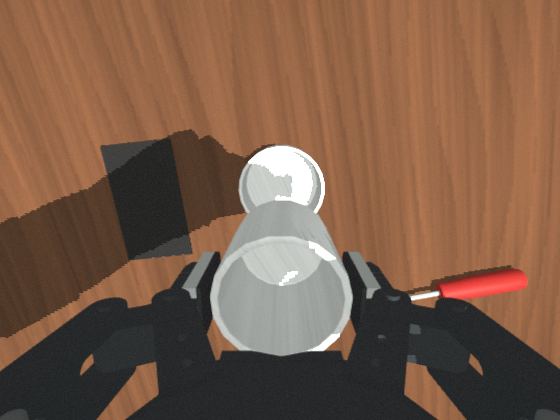

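The large rim is centred at about (282,187), within 2 mm of the prediction. Descending.

{"name": "servo_tool", "arguments": {
  "steps": [
    [0.15,0,2.5,0,0,0],
    [0,0,3.5,0,0,0],
    [0,0,3.5,0,0,0],
    [0,0,3.0,0,0,0],
    [0,0,2.0,0,0,0],
    [0,0,1.5,0,0,0],
    [0,0,1.3,0,0,0],
    [0,0,0,0,0,0]
  ]
}}

```text
time_s: 7.82
tcp_pos: [0.6017, 0.2068, 0.0472]
tcp_rot: [-3.137, 0.003, 1.394]
force: [-1.1, -0.3, -0.8]
width: 0.0573
```

{"name": "servo_tool", "arguments": {
  "steps": [
    [0,0,0,0,0,0],
    [0,0,0,0,0,0],
    [0,0,0.3,0,0,0],
    [0,0,0.2,0,0,0],
    [0,0,0.2,0,0,0],
    [0,0,0,0,0,0],
    [0,0,0,0,0,0]
  ]
}}

```text
time_s: 8.4
tcp_pos: [0.6038, 0.2097, 0.0433]
tcp_rot: [-3.142, 0.0, 1.397]
force: [0.5, 0.1, -0.9]
width: 0.0574
```

```bash
python3 - <<'E'
from h import *
st=status.state(); print(st['tcp_pos'],np.degrees(st['tcp_rot']),st['force'],st['width'],st['time_s'])
c=snap('scene','s5')
cv2.imwrite('pics/s5z.png',cv2.resize(c['image'][180:300,280:420],None,fx=5,fy=5))
E
```

```text
[0.6038244  0.20971311 0.04333072] [-1.79998616e+02  1.56322416e-03  8.00304679e+01] [ 0.5034705   0.1169     -0.88969528] 0.057420521009682084 8.4
```

View pics/s5z.png

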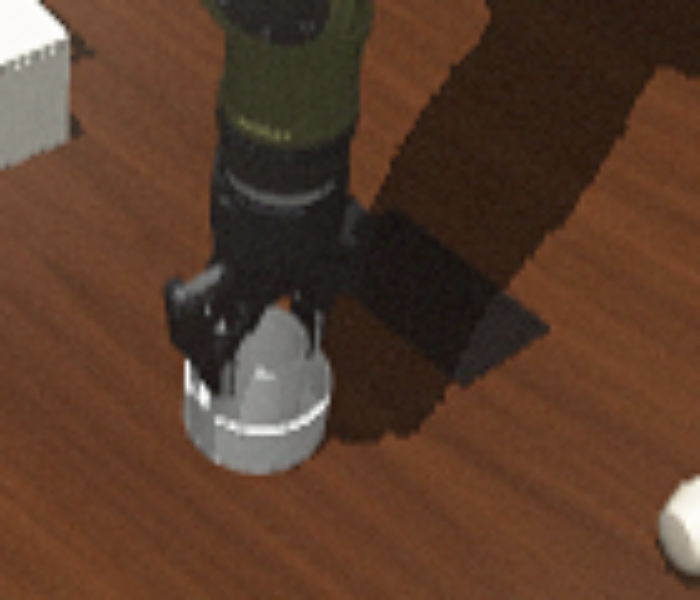

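The cup is inside the large one but hasn't touched its floor. I'll lower it a little more.

{"name": "servo_tool", "arguments": {
  "steps": [
    [0,0,0.15,0,0,0],
    [0,0,0.15,0,0,0],
    [0,0,0,0,0,0],
    [0,0,0,0,0,0]
  ]
}}

```text
time_s: 8.78
tcp_pos: [0.6042, 0.2099, 0.0408]
tcp_rot: [3.141, -0.0, 1.397]
force: [-0.6, -0.0, 4.0]
width: 0.0571
```

{"name": "servo_tool", "arguments": {
  "steps": [
    [0,0,0.1,0,0,0],
    [0,0,0,0,0,0],
    [0,0,0,0,0,0]
  ]
}}

```text
time_s: 9.03
tcp_pos: [0.6042, 0.2099, 0.0407]
tcp_rot: [3.141, -0.001, 1.397]
force: [-3.2, -1.3, 9.5]
width: 0.0572
```

It's seated (contact force 9.5 N). Release, rise and go towards the small cup.

{"name": "servo_tool", "arguments": {
  "steps": [
    [0,0,0,0,0,0],
    [0,0,0,0,0,0],
    [0,0,0,0,0,0],
    [0,0,0,0,0,0],
    [0,0,0,0,0,0],
    [0,0,0,0,0,0]
  ],
  "grip": -1
}}

```text
time_s: 9.53
tcp_pos: [0.6038, 0.2096, 0.039]
tcp_rot: [-3.141, 0.0, 1.397]
force: [0.1, -0.3, 0.1]
width: 0.0855
```

{"name": "servo_tool", "arguments": {
  "steps": [
    [0,0,-1.5,0,0,0],
    [0,0,-2.5,0,0,0],
    [0,0,-3.5,0,0,0],
    [0,0,-3.5,0,0,0],
    [0,0,-3.5,0,0,0],
    [0,0,-3.5,0,0,0],
    [0,0,-2,0,0,0],
    [0,0,0,0,0,0]
  ]
}}

```text
time_s: 10.2
tcp_pos: [0.6065, 0.2106, 0.2453]
tcp_rot: [3.134, -0.004, 1.397]
force: [0.2, 0.8, 0.8]
width: 0.0854
```

```bash
python3 - <<'E'
from h import *
c=snap('wrist','w6'); st=status.state(); print(st['tcp_pos'],np.degrees(st['tcp_rot']),st['force'],st['width'],st['time_s'])
E
```

```text
[0.60557947 0.21024614 0.24239908] [ 1.79720464e+02 -1.53815265e-01  8.00236975e+01] [-0.97306776 -0.42364165 -0.84030547] 0.08519780314613908 10.25
```

{"name": "servo_tool", "arguments": {
  "steps": [
    [-2,0.3,0,0,0,0],
    [-3.5,0.53,0,0,0,0],
    [-3.5,0.53,0,0,0,0],
    [-3.5,0.53,0,0,0,0],
    [-3.5,0.53,0,0,0,0],
    [-3.5,0.53,0,0,0,0],
    [-3.5,0.53,0,0,0,0],
    [-3.5,0.53,0,0,0,0]
  ]
}}

```text
time_s: 10.92
tcp_pos: [0.5962, -0.0598, 0.2374]
tcp_rot: [-3.139, 0.0, 1.397]
force: [0.6, 0.4, -0.1]
width: 0.0851
```

{"name": "servo_tool", "arguments": {
  "steps": [
    [-3.5,0.53,0,0,0,0],
    [-3.5,0.53,0,0,0,0],
    [-3.5,0.53,0,0,0,0],
    [-2.5,0.4,0,0,0,0],
    [-1.5,0.25,0,0,0,0],
    [0,0,0,0,0,0],
    [0,0,0,0,0,0]
  ]
}}

```text
time_s: 11.5
tcp_pos: [0.5938, -0.2049, 0.2379]
tcp_rot: [-3.14, -0.001, 1.396]
force: [0.4, 0.9, 0.1]
width: 0.0851
```

```bash
python3 - <<'E'
from h import *
c=snap('wrist','w7'); st=status.state(); print(st['tcp_pos'],np.degrees(st['tcp_rot']),st['force'],st['width'],st['time_s'])
print(proj(c,[[.593,-.245,.188]]))
E
```

```text
[ 0.59406965 -0.20410144  0.23829882] [-1.79907367e+02 -5.56200725e-02  8.00317398e+01] [-0.31448316  1.20962658 -0.18999544] 0.08549990729301052 11.55
[[291.53749207 288.08670912]]
```

View pics/w6.png

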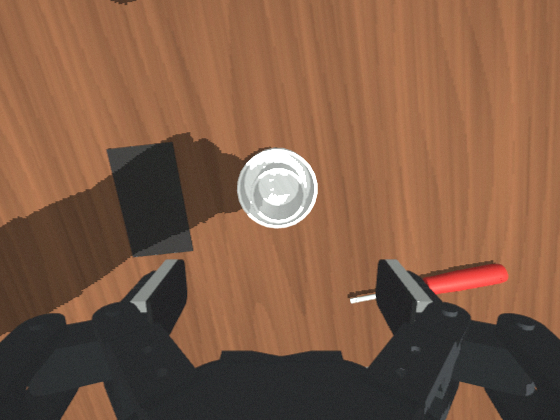

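View pics/w7.png

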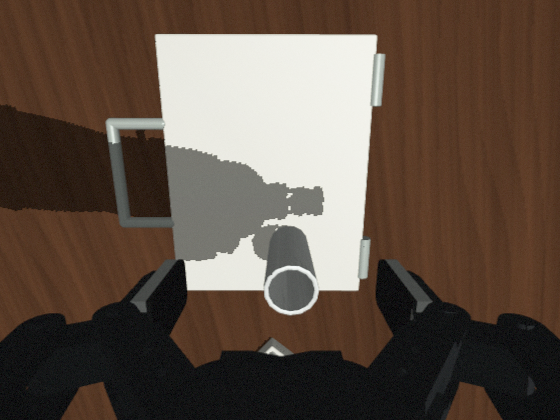

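The nested medium cup looks good in w6. The small rim at (291,289) is on its prediction, so I'll grasp it.

{"name": "servo_tool", "arguments": {
  "steps": [
    [-2.0,0.3,0,0,0,0],
    [-2.0,0.3,0,0,0,0],
    [0,0,0,0,0,0],
    [0,0,2.0,0,0,0],
    [0,0,2.2,0,0,0],
    [0,0,2.0,0,0,0],
    [0,0,1.5,0,0,0],
    [0,0,0,0,0,0]
  ]
}}

```text
time_s: 12.22
tcp_pos: [0.5914, -0.2424, 0.1585]
tcp_rot: [-3.136, -0.002, 1.399]
force: [-1.3, 0.6, -1.0]
width: 0.0857
```

{"name": "servo_tool", "arguments": {
  "steps": [
    [0,0,0,0,0,0],
    [0,0,0,0,0,0],
    [0,0,0,0,0,0]
  ]
}}

```text
time_s: 12.47
tcp_pos: [0.5944, -0.245, 0.1639]
tcp_rot: [3.139, 0.0, 1.398]
force: [0.3, -0.2, 0.5]
width: 0.0855
```

```bash
python3 - <<'E'
from h import *
c=snap('wrist','w8'); st=status.state(); T=st['tcp_pos']; print(st['tcp_pos'],np.degrees(st['tcp_rot']),st['force'],st['width'],st['time_s'])
print(proj(c,[[.593,-.245,.188],[T[0],T[1],.188]]))
im=cv2.imread('pics/w6.png'); cv2.imwrite('pics/w6z.png',cv2.resize(im[130:250,220:340],None,fx=5,fy=5,interpolation=cv2.INTER_CUBIC))
E
```

```text
[ 0.59440111 -0.24529642  0.1638567 ] [1.79865841e+02 2.23787743e-02 8.00553023e+01] [-0.28454944 -0.27146295  0.14957422] 0.08561647461191907 12.5167
[[279.75887654 291.24134118]
 [283.18660049 291.34556751]]
```

View pics/w8.png

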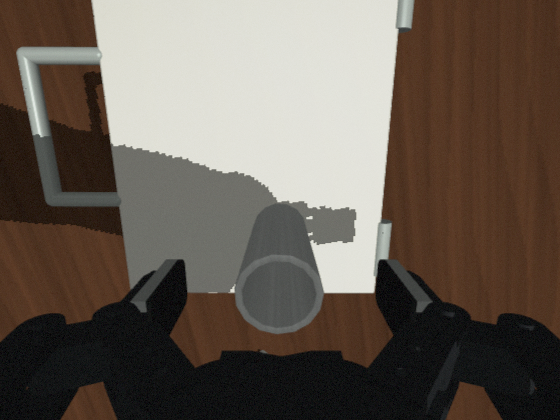

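View pics/w6z.png

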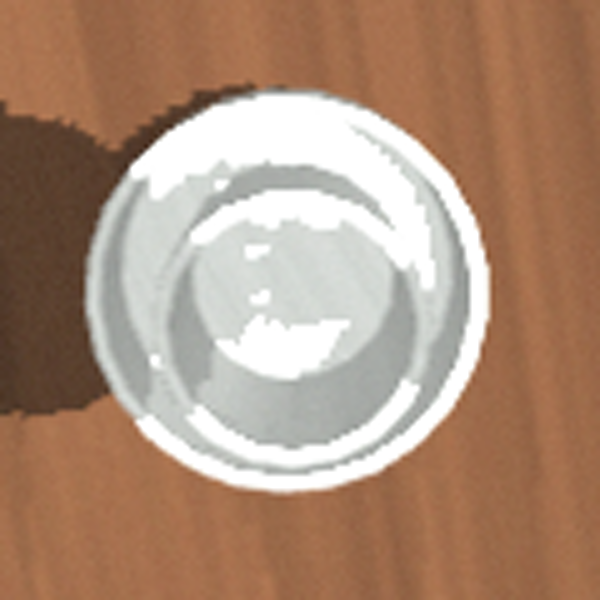

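The small cup is centred between the jaws at (280,294). Close and lift.

{"name": "servo_tool", "arguments": {
  "steps": [
    [0,0,0.2,0,0,0],
    [0,0,0,0,0,0],
    [0,0,0,0,0,0],
    [0,0,0,0,0,0],
    [0,0,0,0,0,0],
    [0,0,0,0,0,0],
    [0,0,0,0,0,0],
    [0,0,0,0,0,0]
  ],
  "grip": 1,
  "force": 40
}}

```text
time_s: 13.18
tcp_pos: [0.5935, -0.2455, 0.1606]
tcp_rot: [3.141, 0.0, 1.397]
force: [-0.5, -0.2, 2.5]
width: 0.0358
```

{"name": "servo_tool", "arguments": {
  "steps": [
    [0,0,0,0,0,0],
    [0,0,0,0,0,0],
    [0,0,-1.5,0,0,0],
    [0,0,-2.5,0,0,0],
    [0,0,-2.5,0,0,0],
    [0,0,-1.5,0,0,0],
    [0,0,0,0,0,0],
    [0,0,0,0,0,0]
  ]
}}

```text
time_s: 13.85
tcp_pos: [0.5938, -0.2455, 0.2404]
tcp_rot: [3.141, 0.0, 1.397]
force: [0.6, 1.0, -1.0]
width: 0.0356
```

```bash
python3 - <<'E'
from h import *
c=snap('wrist','w9'); st=status.state(); T=st['tcp_pos']; print(st['tcp_pos'],np.degrees(st['tcp_rot']),st['force'],st['width'],st['time_s'])
print(proj(c,[[T[0],T[1],T[2]+.026]]))
print('med nested',ray(load('w6'),278.8,196,.07))
E
```

```text
[ 0.59308577 -0.24519594  0.23918006] [-1.79939213e+02 -1.75577687e-02  8.00292837e+01] [ 0.10645184 -0.41381822 -1.57918549] 0.035272350417667846 13.9
[[281.36391846 291.33174421]]
med nested [0.60434225 0.20763403 0.07      ]
```

View pics/w9.png

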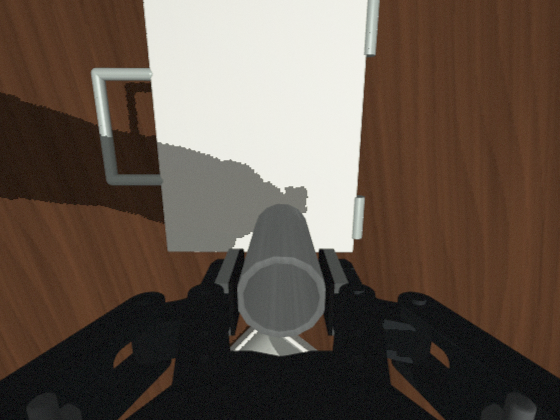

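Held and upright. Carry it over the nested pair.

{"name": "servo_tool", "arguments": {
  "steps": [
    [2,-0.3,0,0,0,0],
    [3.5,-0.53,0,0,0,0],
    [3.5,-0.53,0,0,0,0],
    [3.5,-0.53,0,0,0,0],
    [3.5,-0.53,0,0,0,0],
    [3.5,-0.53,0,0,0,0],
    [3.5,-0.53,0,0,0,0],
    [3.5,-0.53,0,0,0,0]
  ]
}}

```text
time_s: 14.57
tcp_pos: [0.5984, 0.0242, 0.2381]
tcp_rot: [-3.138, 0.001, 1.397]
force: [-0.1, -0.0, 0.2]
width: 0.0356
```

{"name": "servo_tool", "arguments": {
  "steps": [
    [3.5,-0.53,0,0,0,0],
    [3.5,-0.53,0,0,0,0],
    [3.5,-0.53,0,0,0,0],
    [3.5,-0.53,0,0,0,0],
    [2.5,-0.4,0,0,0,0],
    [1.5,-0.25,0,0,0,0],
    [0,0,0,0,0,0],
    [0,0,0,0,0,0]
  ]
}}

```text
time_s: 15.23
tcp_pos: [0.6029, 0.2046, 0.2387]
tcp_rot: [-3.14, 0.002, 1.398]
force: [-0.4, -0.0, -0.6]
width: 0.0356
```

```bash
python3 - <<'E'
from h import *
c=snap('wrist','w10'); st=status.state(); T=st['tcp_pos']; print(st['tcp_pos'],np.degrees(st['tcp_rot']),st['force'],st['width'],st['time_s'])
print(proj(c,[[.604,.2085,.07],[.604,.2085,.04]]))
E
```

```text
[0.60320135 0.20371638 0.23916879] [-1.79916984e+02  9.43444451e-02  8.00169742e+01] [ 0.4179098  -0.73195991 -0.89889697] 0.03550153739452388 15.2833
[[282.44129866 189.17529012]
 [282.36042249 183.69039619]]
```

View pics/w10.png

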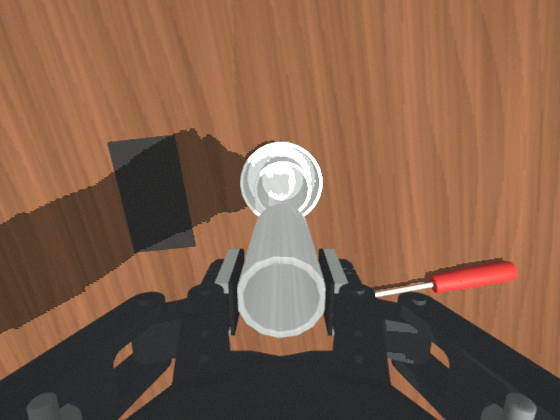

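{"name": "servo_tool", "arguments": {
  "steps": [
    [0.64,0,0,0,0,0],
    [0,0,0,0,0,0],
    [0,0,2.0,0,0,0],
    [0,0,3.0,0,0,0],
    [0,0,2.0,0,0,0],
    [0,0,1.0,0,0,0],
    [0,0,0,0,0,0],
    [0,0,0,0,0,0]
  ]
}}

```text
time_s: 15.95
tcp_pos: [0.6049, 0.2104, 0.1606]
tcp_rot: [-3.141, 0.0, 1.396]
force: [0.5, 0.4, -0.4]
width: 0.0359
```

```bash
python3 - <<'E'
from h import *
st=status.state(); T=st['tcp_pos']; print(st['tcp_pos'],np.degrees(st['tcp_rot']),st['force'],st['width'],st['time_s'])
c=snap('scene','s11')
cv2.imwrite('pics/s11z.png',cv2.resize(c['image'][180:300,280:420],None,fx=5,fy=5))
c=snap('top','t11')
cv2.imwrite('pics/t11z.png',cv2.resize(c['image'][150:300,120:260],None,fx=4,fy=4))
E
```

```text
[0.60491574 0.21035669 0.16060091] [-1.79985576e+02  1.54846874e-02  7.99784275e+01] [ 0.49604213  0.40665001 -0.37435577] 0.03586564732233057 15.95
```

View pics/s11z.png

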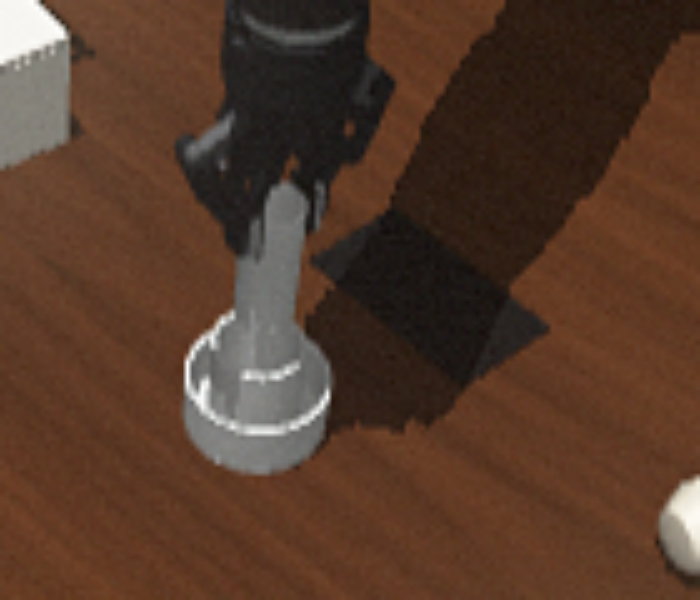

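It looks aligned above the medium cup. Lower it in.

{"name": "servo_tool", "arguments": {
  "steps": [
    [0,0,1.0,0,0,0],
    [0,0,1.0,0,0,0],
    [0,0,1.0,0,0,0],
    [0,0,1.0,0,0,0],
    [0,0,0,0,0,0]
  ]
}}

```text
time_s: 16.47
tcp_pos: [0.6029, 0.2103, 0.1171]
tcp_rot: [-3.138, 0.002, 1.397]
force: [0.1, -0.2, -0.6]
width: 0.0357
```

{"name": "servo_tool", "arguments": {
  "steps": [
    [0,0,1.2,0,0,0],
    [0,0,1.2,0,0,0],
    [0,0,1.0,0,0,0],
    [0,0,0.7,0,0,0],
    [0,0,0,0,0,0],
    [0,0,0,0,0,0],
    [0,0,0,0,0,0]
  ]
}}

```text
time_s: 17.05
tcp_pos: [0.6051, 0.211, 0.0796]
tcp_rot: [3.141, -0.0, 1.397]
force: [1.0, 0.4, -0.6]
width: 0.0358
```

{"name": "servo_tool", "arguments": {
  "steps": [
    [0,0,0.2,0,0,0],
    [0,0,0.2,0,0,0],
    [0,0,0,0,0,0],
    [0,0,0,0,0,0]
  ]
}}

```text
time_s: 17.38
tcp_pos: [0.6048, 0.2109, 0.0754]
tcp_rot: [3.141, -0.0, 1.397]
force: [-0.7, -0.3, -0.3]
width: 0.0357
```

{"name": "servo_tool", "arguments": {
  "steps": [
    [0,0,0.2,0,0,0],
    [0,0,0,0,0,0],
    [0,0,0,0,0,0]
  ]
}}

```text
time_s: 17.63
tcp_pos: [0.6047, 0.2109, 0.0732]
tcp_rot: [-3.141, 0.0, 1.397]
force: [0.2, -0.4, -0.5]
width: 0.0355
```

{"name": "servo_tool", "arguments": {
  "steps": [
    [0,0,0.1,0,0,0],
    [0,0,0,0,0,0],
    [0,0,0,0,0,0]
  ]
}}

```text
time_s: 17.88
tcp_pos: [0.605, 0.2111, 0.0726]
tcp_rot: [3.141, -0.0, 1.397]
force: [-1.2, -0.2, 2.9]
width: 0.0355
```

It's seated (2.9 N). Release, rise and check the nest.

{"name": "servo_tool", "arguments": {
  "steps": [
    [0,0,0,0,0,0],
    [0,0,0,0,0,0],
    [0,0,0,0,0,0],
    [0,0,0,0,0,0],
    [0,0,0,0,0,0],
    [0,0,0,0,0,0]
  ],
  "grip": -1
}}

```text
time_s: 18.38
tcp_pos: [0.6048, 0.2109, 0.0722]
tcp_rot: [-3.142, 0.0, 1.397]
force: [-0.2, 0.1, 0.1]
width: 0.0851
```

{"name": "servo_tool", "arguments": {
  "steps": [
    [0,0,-1.0,0,0,0],
    [0,0,-2.0,0,0,0],
    [0,0,-3,0,0,0],
    [0,0,-3,0,0,0],
    [0,0,-3,0,0,0],
    [0,0,-2,0,0,0],
    [0,0,0,0,0,0],
    [0,0,0,0,0,0]
  ]
}}

```text
time_s: 19.05
tcp_pos: [0.6059, 0.2113, 0.2146]
tcp_rot: [3.138, -0.002, 1.397]
force: [0.5, 0.3, -0.2]
width: 0.0854
```

```bash
python3 - <<'E'
from h import *
st=status.state(); T=st['tcp_pos']; print(st['tcp_pos'],np.degrees(st['tcp_rot']),st['force'],st['width'],st['time_s'])
c=snap('scene','s12')
a=cv2.resize(c['image'][180:300,280:420],None,fx=3,fy=3)
c=snap('wrist','w12')
b=cv2.resize(c['image'],(480,360))
cv2.imwrite('pics/c12.png',np.vstack([np.hstack([a[:,:300],b])]))
E
```

```text
[0.6058792  0.2113266  0.21457865] [ 1.79810413e+02 -1.05915201e-01  8.00270404e+01] [ 0.4625495   0.31408986 -0.19008347] 0.08542638846404611 19.05
```

View pics/c12.png

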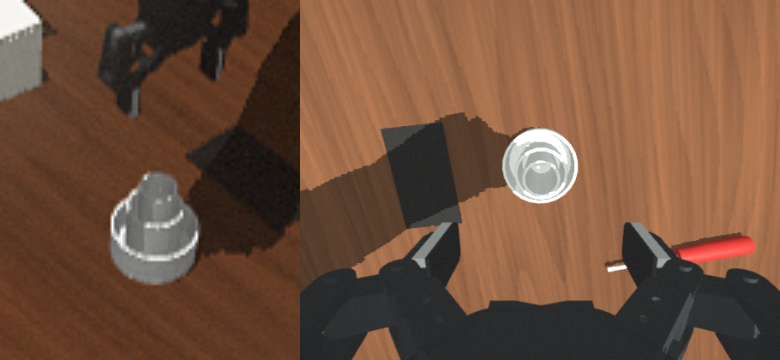

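All three cups are nested: three concentric rims at (540,165) in the right panel. Next, the bar.

{"name": "servo_tool", "arguments": {
  "steps": [
    [-2,-0.45,0,0,0,0],
    [-3.5,-0.79,0,0,0,0],
    [-3.5,-0.79,0,0,0,0],
    [-3.5,-0.79,0,0,0,0],
    [-3.5,-0.79,0,0,0,0],
    [-3.5,-0.79,0,0,0,0],
    [-3.5,-0.79,0,0,0,0],
    [-3.5,-0.79,0,0,0,0]
  ],
  "grip": 0.06
}}

```text
time_s: 19.82
tcp_pos: [0.4979, -0.041, 0.2108]
tcp_rot: [-3.139, 0.0, 1.397]
force: [-1.0, 0.5, -0.2]
width: 0.0402
```

{"name": "servo_tool", "arguments": {
  "steps": [
    [-3.5,-0.79,0,0,0,0],
    [-3.5,-0.79,0,0,0,0],
    [-3.0,-0.7,1,0,0,0],
    [-1.8,-0.4,2,0,0,0],
    [0,0,2,0,0,0],
    [0,0,0,0,0,0],
    [0,0,0,0,0,0]
  ]
}}

```text
time_s: 20.4
tcp_pos: [0.4513, -0.1508, 0.1607]
tcp_rot: [-3.137, -0.001, 1.396]
force: [0.0, -1.0, 0.3]
width: 0.0401
```

```bash
python3 - <<'E'
from h import *
c=snap('wrist','w13'); st=status.state(); T=st['tcp_pos']; print(st['tcp_pos'],np.degrees(st['tcp_rot']),st['force'],st['width'],st['time_s'])
u=np.array([.452,-.156,.094]);y=np.array([.1736,.985,0])
print(proj(c,[u,u+.04*y,u-.04*y,[T[0],T[1],.094]]))
E
```

```text
[ 0.45253813 -0.15081132  0.16188359] [-1.79881807e+02 -2.63375115e-02  8.00385914e+01] [ 1.111765   -0.70541846  0.67914828] 0.040100278366578326 20.45
[[284.93567045 231.43303264]
 [285.12788645 174.37245445]
 [284.76085109 283.32930315]
 [284.4250532  224.31903377]]
```

View pics/w13.png

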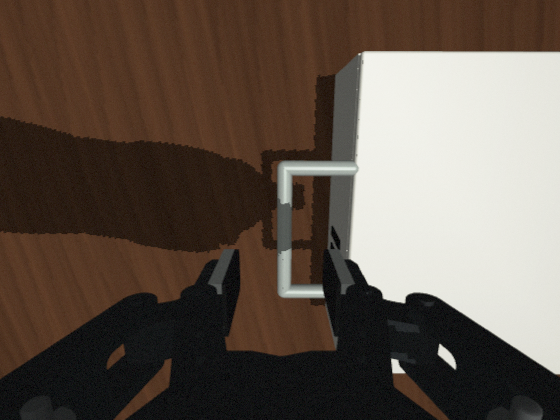

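The bar is at column 285, rows 165–295, exactly as predicted and centred between the fingers. Descend and close.

{"name": "servo_tool", "arguments": {
  "steps": [
    [-0.5,0,0,0,0,0],
    [0,0,2.0,0,0,0],
    [0,0,2.5,0,0,0],
    [0,0,2.0,0,0,0],
    [0,0,1.5,0,0,0],
    [0,0,0.5,0,0,0],
    [0,0,0,0,0,0],
    [0,0,0,0,0,0]
  ]
}}

```text
time_s: 21.12
tcp_pos: [0.4532, -0.1563, 0.0783]
tcp_rot: [3.141, 0.0, 1.397]
force: [0.2, 0.1, 0.3]
width: 0.0402
```

{"name": "servo_tool", "arguments": {
  "steps": [
    [0,0,0,0,0,0],
    [0,0,0,0,0,0],
    [0,0,0,0,0,0],
    [0,0,0,0,0,0],
    [0,0,0,0,0,0],
    [0,0,0,0,0,0],
    [0,0,0,0,0,0],
    [0,0,0,0,0,0]
  ],
  "grip": 1,
  "force": 25
}}

```text
time_s: 21.78
tcp_pos: [0.4522, -0.1563, 0.0784]
tcp_rot: [3.141, 0.0, 1.397]
force: [-2.8, 1.0, 7.1]
width: 0.0087
```

```bash
python3 - <<'E'
from h import *
c=snap('wrist','w14'); st=status.state(); T=st['tcp_pos']; print(st['tcp_pos'],np.degrees(st['tcp_rot']),st['force'],st['width'],st['time_s'])
th=np.linspace(0,1.62,23)
for a,b in zip(th[:-1],th[1:]): print([0,round(22.5*(np.cos(a)-np.cos(b)),2),round(-22.5*(np.sin(b)-np.sin(a)),2),0,0,0],end=',')
E
```

```text
[ 0.45225007 -0.15632685  0.07840628] [1.79977589e+02 1.72442147e-02 8.00162161e+01] [-3.34838957  1.31030951  6.27319007] 0.009116754487510053 21.8333
[0, np.float64(0.06), np.float64(-1.66), 0, 0, 0],[0, np.float64(0.18), np.float64(-1.65), 0, 0, 0],[0, np.float64(0.3), np.float64(-1.63), 0, 0, 0],[0, np.float64(0.42), np.float64(-1.6), 0, 0, 0],[0, np.float64(0.54), np.float64(-1.57), 0, 0, 0],[0, np.float64(0.65), np.float64(-1.52), 0, 0, 0],[0, np.float64(0.76), np.float64(-1.47), 0, 0, 0],[0, np.float64(0.87), np.float64(-1.41), 0, 0, 0],[0, np.float64(0.97), np.float64(-1.34), 0, 0, 0],[0, np.float64(1.07), np.float64(-1.27), 0, 0, 0],[0, np.float64(1.16), np.float64(-1.19), 0, 0, 0],[0, np.float64(1.24), np.float64(-1.1), 0, 0, 0],[0, np.float64(1.32), np.float64(-1.0), 0, 0, 0],[0, np.float64(1.39), np.float64(-0.9), 0, 0, 0],[0, np.float64(1.45), np.float64(-0.8), 0, 0, 0],[0, np.float64(1.51), np.float64(-0.69), 0, 0, 0],[0, np.float64(1.55), np.float64(-0.58), 0, 0, 0],[0, np.float64(1.59), np.float64(-0.46), 0, 0, 0],[0, np.float64(1.62), np.float64(-0.34), 0, 0, 0],[0, np.float64(1.64), np.float64(-0.22), 0, 0, 0],[0, np.float64(1.65), np.float64(-0.1), 0, 0, 0],[0, np.float64(1.66), np.float64(0.02), 0, 0, 0],
```

View pics/w14.png

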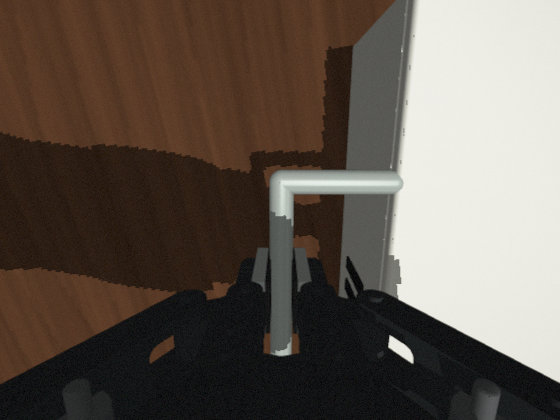

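The bar is gripped (9 mm opening). Swing it along the arc.

{"name": "servo_tool", "arguments": {
  "steps": [
    [0,0.06,-1.66,0,0,0],
    [0,0.18,-1.65,0,0,0],
    [0,0.3,-1.63,0,0,0],
    [0,0.42,-1.6,0,0,0],
    [0,0.54,-1.57,0,0,0],
    [0,0.65,-1.52,0,0,0]
  ]
}}

```text
time_s: 22.33
tcp_pos: [0.4723, -0.1599, 0.1744]
tcp_rot: [-3.14, 0.0, 1.396]
force: [-1.1, -1.3, -3.6]
width: 0.0091
```

```bash
python3 - <<'E'
from h import *
st=status.state(); T=st['tcp_pos']; print(st['tcp_pos'],np.degrees(st['tcp_rot']),st['force'],st['width'],st['time_s'])
H=np.array([.6746,-.1946]); d=(H-T[:2])@[.985,-.1736]; z=T[2]+.0187-.094; print(d,z,np.hypot(d,z),np.arctan2(z,d))
c=snap('scene','s15'); cv2.imwrite('pics/s15z.png',cv2.resize(c['image'][60:240,150:350],None,fx=3,fy=3))
E
```

```text
[ 0.47231988 -0.15989036  0.17438875] [-1.79890230e+02  2.75611329e-02  8.00093409e+01] [-1.10256072 -1.26930165 -3.63271425] 0.009114602245391418 22.3333
0.20527151092555096 0.09908874832691197 0.22793633594197457 0.44972862562112553
```

View pics/s15z.png

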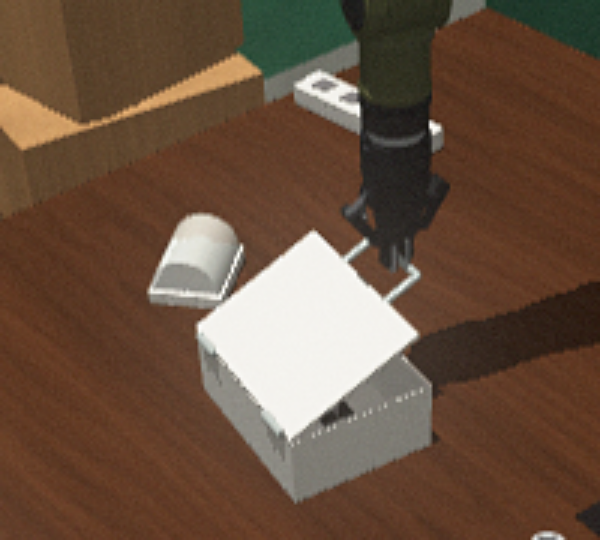

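The flap is rising with only about 4 N. Continue the arc.

{"name": "servo_tool", "arguments": {
  "steps": [
    [0,0.76,-1.47,0,0,0],
    [0,0.87,-1.41,0,0,0],
    [0,0.97,-1.34,0,0,0],
    [0,1.07,-1.27,0,0,0],
    [0,1.16,-1.19,0,0,0],
    [0,1.24,-1.1,0,0,0],
    [0,1.32,-1.0,0,0,0],
    [0,1.39,-0.9,0,0,0]
  ]
}}

```text
time_s: 23.05
tcp_pos: [0.5571, -0.1751, 0.2729]
tcp_rot: [-3.138, 0.001, 1.396]
force: [-12.8, 1.5, 16.0]
width: 0.0087
```

{"name": "servo_tool", "arguments": {
  "steps": [
    [0,1.45,-0.8,0,0,0],
    [0,1.51,-0.69,0,0,0],
    [0,1.55,-0.58,0,0,0],
    [0,1.59,-0.46,0,0,0]
  ]
}}

```text
time_s: 23.38
tcp_pos: [0.62, -0.1864, 0.2985]
tcp_rot: [3.14, 0.002, 1.396]
force: [-3.8, -0.7, 0.8]
width: 0.0088
```

```bash
python3 - <<'E'
from h import *
st=status.state(); T=st['tcp_pos']; print(st['tcp_pos'],np.degrees(st['tcp_rot']),st['force'],st['width'],st['time_s'],st['joint_positions'])
H=np.array([.6746,-.1946]); d=(H-T[:2])@[.985,-.1736]; z=T[2]+.0187-.094; print(d,z,np.hypot(d,z),np.arctan2(z,d))
E
```

```text
[ 0.61995148 -0.18638428  0.29850112] [1.79906514e+02 8.63232845e-02 7.99924515e+01] [-3.80447913 -0.74251728  0.78846494] 0.008789516506685838 23.3833 [-2.91379152e-01  3.92212202e-01  2.14730172e-01  1.39151831e+00
 -1.30636885e-03  1.45407944e+00]
0.05525504063597964 0.22320111680396712 0.22993881372709118 1.3281180998693218
```

{"name": "servo_tool", "arguments": {
  "steps": [
    [0,1.62,-0.34,0,0,0],
    [0,1.64,-0.2,0,0,0],
    [0,1.65,-0.1,0,0,0],
    [0,1.66,0.05,0,0,0],
    [0,0.7,0.05,0,0,0],
    [0,0,0,0,0,0],
    [0,0,0,0,0,0]
  ]
}}

```text
time_s: 23.97
tcp_pos: [0.6932, -0.1995, 0.3026]
tcp_rot: [3.138, 0.002, 1.396]
force: [1.9, -2.9, 4.9]
width: 0.009
```

```bash
python3 - <<'E'
from h import *
st=status.state(); T=st['tcp_pos']; print(st['tcp_pos'],np.degrees(st['tcp_rot']),st['force'],st['width'],st['time_s'],st['joint_positions'])
H=np.array([.6746,-.1946]); d=(H-T[:2])@[.985,-.1736]; z=T[2]+.0187-.094; print(d,z,np.hypot(d,z),np.arctan2(z,d))
c=snap('scene','s16'); cv2.imwrite('pics/s16z.png',cv2.resize(c['image'][60:240,150:350],None,fx=3,fy=3))
snap('top','t16')
E
```

```text
[ 0.69319684 -0.19946469  0.30258442] [1.79766295e+02 9.45313076e-02 7.99971635e+01] [ 1.93063849 -2.89192553  4.90110294] 0.00899220490938158 23.9667 [-2.79620622e-01  5.52916688e-01  4.69878896e-01  1.48352910e+00
 -1.21312075e-03  1.46575221e+00]
-0.019162398447348426 0.22728442143666464 0.2280907839919323 1.6549076245485423
```

View pics/s16z.png

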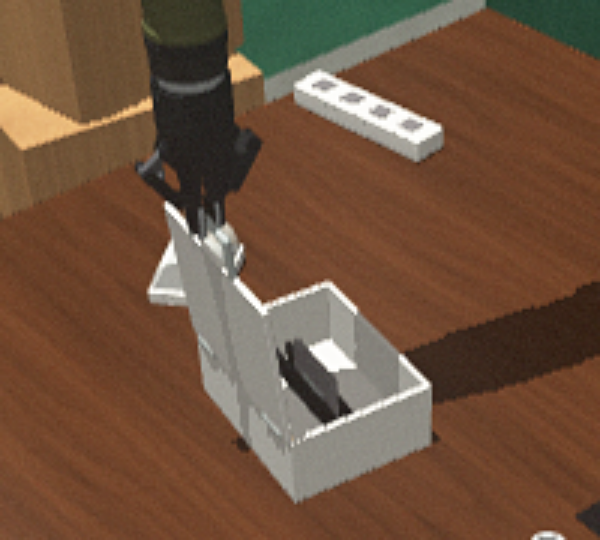

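View pics/t16.png

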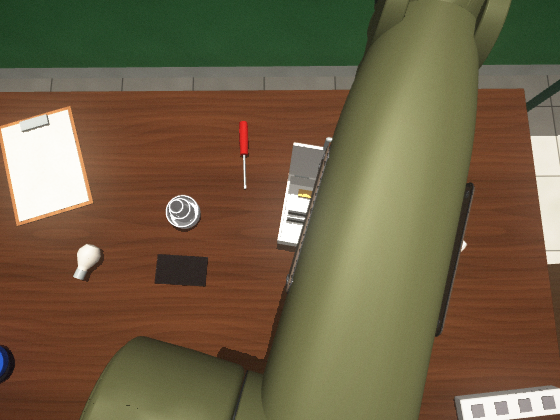

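The flap stands at about 1.65 rad and the cassette is visible inside. Release the bar, lift clear and move above the cassette.

{"name": "servo_tool", "arguments": {
  "steps": [
    [0,0,0,0,0,0],
    [0,0,0,0,0,0],
    [0,0,0,0,0,0],
    [0,0,0,0,0,0],
    [0,0,-1.0,0,0,0],
    [0,0,-2.0,0,0,0],
    [0,0,-2.5,0,0,0],
    [0,0,-2.5,0,0,0]
  ],
  "grip": 0.06
}}

```text
time_s: 24.73
tcp_pos: [0.6909, -0.1979, 0.3812]
tcp_rot: [-3.139, -0.0, 1.397]
force: [1.3, -0.9, 0.6]
width: 0.0399
```

{"name": "servo_tool", "arguments": {
  "steps": [
    [0,-1.5,0,0,0,0],
    [0,-3.0,0,0,0,0],
    [0,-3.0,0,0,0,0],
    [0,-3.0,0,0,0,0],
    [0,-1.4,0,0,0,0],
    [0,0,0,0,0,0],
    [0,0,0,0,0,0]
  ]
}}

```text
time_s: 25.32
tcp_pos: [0.5741, -0.1775, 0.3818]
tcp_rot: [3.14, -0.0, 1.397]
force: [-0.0, 0.1, 0.4]
width: 0.0401
```

```bash
python3 - <<'E'
from h import *
c=snap('wrist','w17'); st=status.state(); T=st['tcp_pos']; print(st['tcp_pos'],np.degrees(st['tcp_rot']),st['force'],st['width'],st['time_s'])
u=np.array([.576,-.177,.074]);y=np.array([.1736,.985,0])
print(proj(c,[u,u+.045*y,u-.045*y]))
c=snap('scene','s17'); cv2.imwrite('pics/s17z.png',cv2.resize(c['image'][60:240,150:350],None,fx=3,fy=3))
E
```

```text
[ 0.57481557 -0.17764819  0.38129179] [ 1.79957883e+02 -6.63857387e-03  8.00276478e+01] [0.21509169 0.17699515 0.05476089] 0.04007233089412513 25.3667
[[282.53770908 172.37020591]
 [282.59424379 140.06960467]
 [282.4840574  203.02360868]]
```

View pics/w17.png

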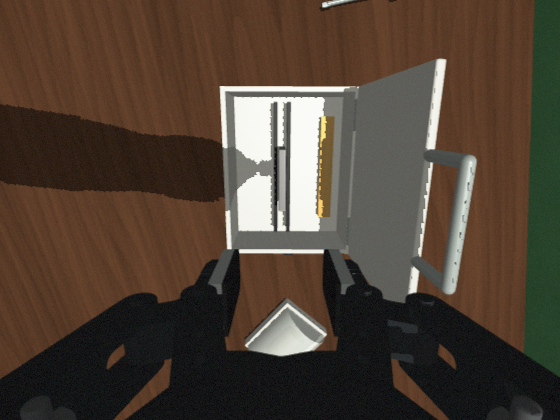

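View pics/s17z.png

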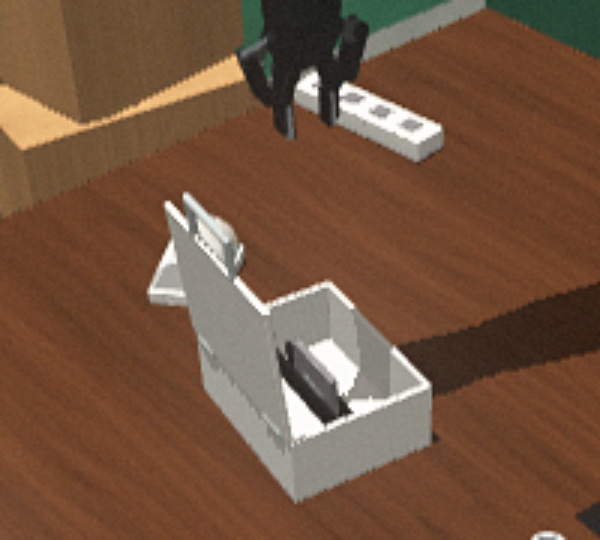

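```bash
python3 - <<'E'
from h import *
im=cv2.imread('pics/w17.png'); cv2.imwrite('pics/w17z.png',cv2.resize(im[80:260,215:365],None,fx=4,fy=3.3,interpolation=cv2.INTER_CUBIC))
cv2.imwrite('pics/w17z.png',cv2.resize(im[130:230,240:340],None,fx=6,fy=6,interpolation=cv2.INTER_CUBIC))
E
```

```text
(no output)
```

View pics/w17z.png

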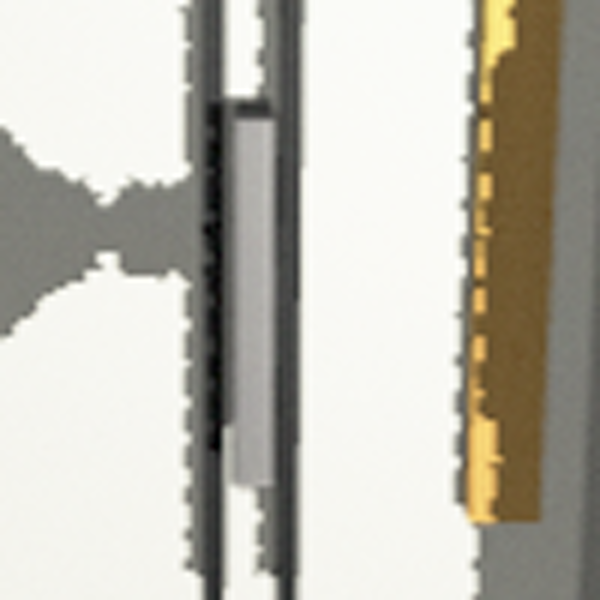

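```bash
python3 - <<'E'
from h import *
c=load('w17'); a=ray(c,281.9,149.3,.074); b=ray(c,281.9,210.8,.074); m=(a+b)/2
T=np.array([.57482,-.17765]); d=m[:2]-T
print(a,b,m,np.linalg.norm(a-b),'tool x,y',d@[.1736,.985],d@[.985,-.1736])
e=b-a;print(np.degrees(np.arctan2(-e[1],-e[0])))
E
```

```text
[ 0.58068729 -0.1449387   0.074     ] [ 0.56531322 -0.23279523  0.074     ] [ 0.57300025 -0.18886696  0.074     ] 0.08919154723031196 tool x,y -0.011364616468774968 0.00015481570006138884
80.07427939614499
```

The cassette is centred at (0.573, -0.189) and parallel to the jaws. Descend in two stages.

{"name": "servo_tool", "arguments": {
  "steps": [
    [-1.14,0,1.5,0,0,0],
    [0,0,3.5,0,0,0],
    [0,0,3.5,0,0,0],
    [0,0,3.5,0,0,0],
    [0,0,3.5,0,0,0],
    [0,0,3.5,0,0,0],
    [0,0,2.5,0,0,0],
    [0,0,1.0,0,0,0]
  ]
}}

```text
time_s: 26.08
tcp_pos: [0.5707, -0.1881, 0.1508]
tcp_rot: [-3.135, -0.001, 1.397]
force: [-1.1, -0.2, 0.6]
width: 0.0406
```

{"name": "servo_tool", "arguments": {
  "steps": [
    [0,0,0,0,0,0],
    [0,0,0,0,0,0],
    [0,0,0,0,0,0]
  ]
}}

```text
time_s: 26.33
tcp_pos: [0.5742, -0.1894, 0.1579]
tcp_rot: [3.139, 0.0, 1.397]
force: [0.2, -0.6, -0.7]
width: 0.0399
```

```bash
python3 - <<'E'
from h import *
c=snap('wrist','w18'); st=status.state(); T=st['tcp_pos']; print(st['tcp_pos'],np.degrees(st['tcp_rot']),st['force'],st['width'],st['time_s'])
u=np.array([.573,-.189,.074]);y=np.array([.1736,.985,0])
print(proj(c,[u,u+.045*y,u-.045*y]))
E
```

```text
[ 0.57425883 -0.1894756   0.158252  ] [1.79801542e+02 2.92682069e-02 8.00256313e+01] [-0.00371195 -0.43277412 -0.16787038] 0.040169449857503044 26.3833
[[280.16445659 217.16146308]
 [280.15974554 156.20218475]
 [280.16871794 272.30184991]]
```

View pics/w18.png

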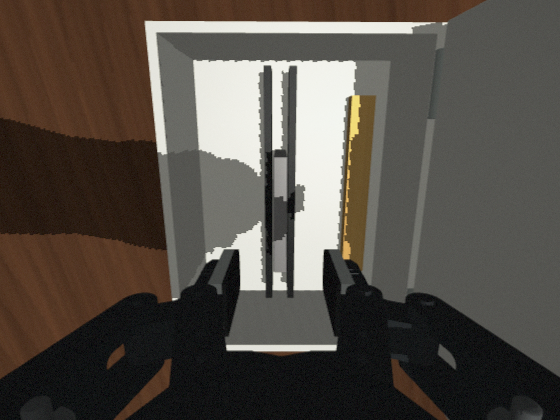

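Cassette at column 280, rows 156–272, as predicted. Descend and grip.

{"name": "servo_tool", "arguments": {
  "steps": [
    [0,0,2.0,0,0,0],
    [0,0,2.5,0,0,0],
    [0,0,2.5,0,0,0],
    [0,0,2.0,0,0,0],
    [0,0,1.5,0,0,0],
    [0,0,0.7,0,0,0],
    [0,0,0,0,0,0],
    [0,0,0,0,0,0]
  ]
}}

```text
time_s: 27.05
tcp_pos: [0.5735, -0.1892, 0.0454]
tcp_rot: [3.14, 0.0, 1.397]
force: [0.4, -0.2, 0.3]
width: 0.0403
```

{"name": "servo_tool", "arguments": {
  "steps": [
    [0,0,0,0,0,0],
    [0,0,0,0,0,0],
    [0,0,0,0,0,0],
    [0,0,0,0,0,0],
    [0,0,0,0,0,0],
    [0,0,0,0,0,0],
    [0,0,0,0,0,0],
    [0,0,0,0,0,0]
  ],
  "grip": 1,
  "force": 50
}}

```text
time_s: 27.72
tcp_pos: [0.5737, -0.1893, 0.0457]
tcp_rot: [3.139, 0.0, 1.397]
force: [-0.2, 0.8, 6.5]
width: 0.0095
```

```bash
python3 - <<'E'
from h import *
c=snap('wrist','w19'); st=status.state(); T=st['tcp_pos']; print(st['tcp_pos'],np.degrees(st['tcp_rot']),st['force'],st['width'],st['time_s'])
E
```

```text
[ 0.57374766 -0.18935344  0.04569309] [1.79837515e+02 2.38113892e-02 8.00239283e+01] [-0.92789454 -0.09748119  6.8697953 ] 0.009097708182538404 27.7667
```

View pics/w19.png

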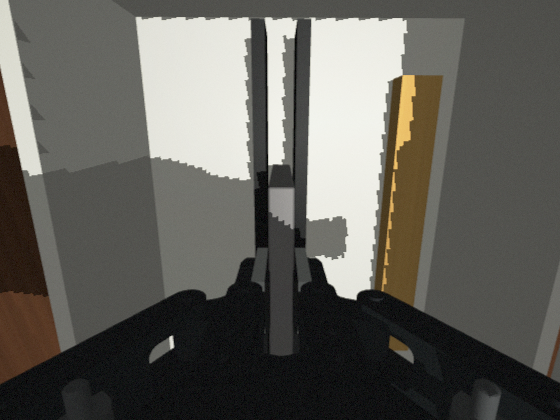

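Gripped at 9.1 mm opening. Lift straight out, and refine the mat's pose at the same time.

{"name": "servo_tool", "arguments": {
  "steps": [
    [0,0,-1.0,0,0,0],
    [0,0,-2.0,0,0,0],
    [0,0,-2.5,0,0,0],
    [0,0,-2.5,0,0,0],
    [0,0,-2.5,0,0,0],
    [0,0,-2.5,0,0,0],
    [0,0,-2.5,0,0,0],
    [0,0,-1.5,0,0,0]
  ]
}}

```text
time_s: 28.43
tcp_pos: [0.5732, -0.1891, 0.2178]
tcp_rot: [3.138, 0.0, 1.397]
force: [0.4, 0.1, 0.1]
width: 0.0093
```

{"name": "servo_tool", "arguments": {
  "steps": [
    [0,0,0,0,0,0],
    [0,0,0,0,0,0]
  ]
}}

```text
time_s: 28.6
tcp_pos: [0.5729, -0.189, 0.215]
tcp_rot: [3.14, 0.0, 1.397]
force: [0.6, -0.2, -1.7]
width: 0.0092
```

```bash
python3 - <<'E'
from h import *
st=status.state(); T=st['tcp_pos']; print(st['tcp_pos'],np.degrees(st['tcp_rot']),st['force'],st['width'],st['time_s'])
c=snap('scene','s20'); a=cv2.resize(c['image'][60:240,150:350],None,fx=2,fy=2); w=snap('wrist','w20')['image']
cv2.imwrite('pics/c20.png',np.hstack([a,cv2.resize(w,(400,360))[:a.shape[0]]]))
im=cv2.imread('pics/top0.png'); k=load('top0')
sub=im[245:295,145:220].max(axis=2); print(np.percentile(sub,[5,20,50,90]))
m=(sub<55).astype(np.uint8)
n,l,s,ce=cv2.connectedComponentsWithStats(m); i=1+np.argmax(s[1:,4]); print(s[i])
vs,us=np.where(l==i)
P=np.array([ray(k,u+145,v+245,.003)[:2] for u,v in zip(us,vs)]); print('mat',P.mean(0))
r=cv2.minAreaRect(P.astype(np.float32)*1000); print(r)
Q=P-P.mean(0); ev,V=np.linalg.eigh(Q.T@Q); y=V[:,1]; print('long dir yaw',np.degrees(np.arctan2(-y[0]*np.sign(y[1]),abs(y[1]))))
E
```

```text
[ 0.5729006  -0.1890333   0.21501952] [1.79892213e+02 1.32044281e-02 8.00277060e+01] [ 0.57780568 -0.22521864 -1.71644258] 0.00916834976585373 28.6
[36. 39. 86. 95.]
[  10    9   53   33 1494]
mat [0.44508563 0.21282352]
((445.1434326171875, 212.98854064941406), (139.94363403320312, 80.63825225830078), 85.71216583251953)
long dir yaw -3.737594141862018
```

View pics/c20.png

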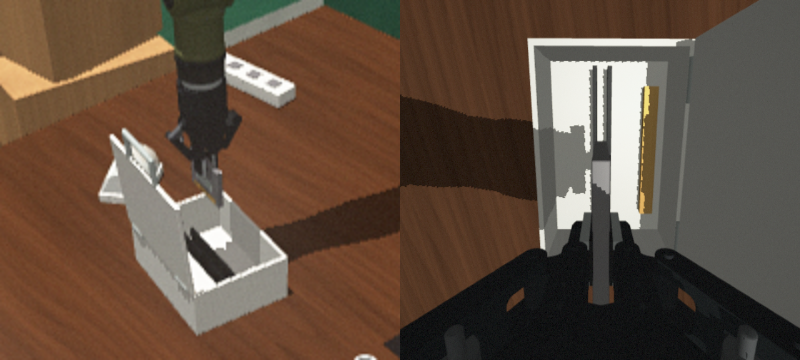

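The cassette is clear of the unit. Mat: centre (0.445, 0.213), yaw about -3.8°. Carry it there and turn 6.2°.

{"name": "servo_tool", "arguments": {
  "steps": [
    [1.2,-0.63,0,0,0,0],
    [2.5,-1.31,0,0,0,0],
    [2.5,-1.31,0,0,0,0],
    [2.5,-1.31,0,0,0,0],
    [2.5,-1.31,0,0,0,0],
    [2.5,-1.31,0,0,0,0],
    [2.5,-1.31,0,0,0,0],
    [2.5,-1.31,0,0,0,0]
  ]
}}

```text
time_s: 29.37
tcp_pos: [0.5063, 0.014, 0.2127]
tcp_rot: [-3.139, 0.0, 1.397]
force: [0.3, 1.0, -0.7]
width: 0.0088
```

{"name": "servo_tool", "arguments": {
  "steps": [
    [2.5,-1.31,0,0,0,0],
    [2.5,-1.31,0,0,0,0],
    [2.5,-1.31,0,0,0,0],
    [2.5,-1.31,0,0,0,0],
    [2.5,-1.31,0,0,0,0],
    [2.5,-1.31,0,0,0,0],
    [2.5,-1.31,0,0,0,0],
    [1.2,-0.66,0,0,0,0]
  ]
}}

```text
time_s: 30.03
tcp_pos: [0.4414, 0.2159, 0.2127]
tcp_rot: [-3.139, 0.0, 1.399]
force: [-0.6, -0.3, -0.8]
width: 0.0093
```

{"name": "servo_tool", "arguments": {
  "steps": [
    [0,0,0.2,0,0,-2.0],
    [0,0,0.3,0,0,-2.2],
    [0,0,0.3,0,0,-2.0],
    [0,0,0,0,0,0],
    [0,0,0,0,0,0],
    [0,0,0,0,0,0]
  ]
}}

```text
time_s: 30.53
tcp_pos: [0.4433, 0.2134, 0.2056]
tcp_rot: [-3.141, 0.0, 1.504]
force: [0.4, -0.6, -0.5]
width: 0.0092
```

```bash
python3 - <<'E'
from h import *
st=status.state(); T=st['tcp_pos']; print(st['tcp_pos'],np.degrees(st['tcp_rot']),st['force'],st['width'],st['time_s'])
c=snap('scene','s21'); a=c['image']; w=snap('wrist','w21')['image']
cv2.imwrite('pics/w21b.png',w); t=snap('top','t21')['image']
cv2.imwrite('pics/c21.png',np.hstack([cv2.resize(a,(400,300)),cv2.resize(t,(400,300))]))
E
```

```text
[0.44326297 0.21336128 0.20556994] [-1.79937397e+02  2.66714621e-02  8.61819901e+01] [ 0.3751641  -0.58145941 -0.45287321] 0.009211309369721058 30.5333
```

View pics/c21.png

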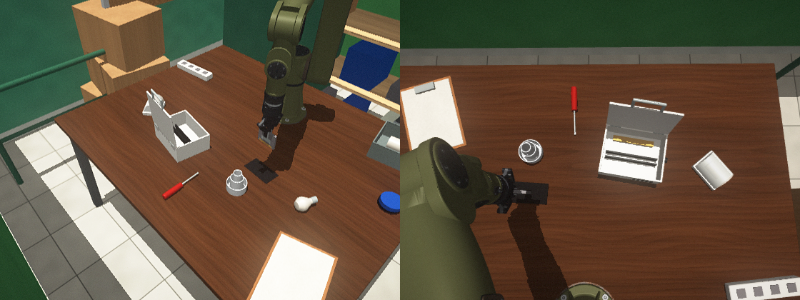

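View pics/w21.png

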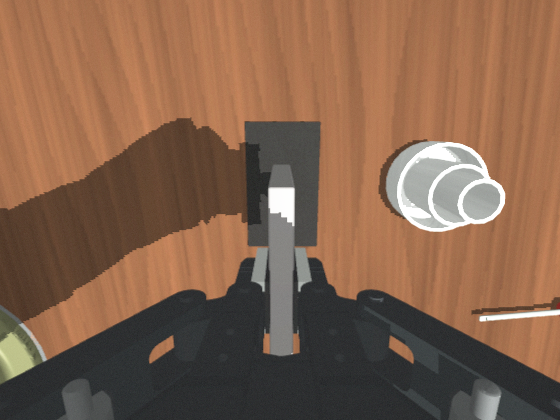

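```bash
python3 - <<'E'
from h import *
c=load('w21'); T=np.array([.44326,.21336,.20557]); z=T[2]+.0283
for v in(187,355):
    p=ray(c,281.5,v,z); d=p[:2]-T[:2]; print(p,d@[np.cos(np.radians(86.18)),np.sin(np.radians(86.18))])
M=[ray(c,u,v,.003)[:2] for u,v in [(245,122),(321,122),(317,246),(249,246)]]; print('mat',np.mean(M,0), M)
e=M[0]+M[1]-M[2]-M[3]; print(np.degrees(np.arctan2(-e[0],e[1])))
p=ray(c,273,165,z-.068),ray(c,291,165,z-.068); print('lower front edge',p, 'upper', ray(c,269.5,187,z),ray(c,294.5,187,z))
E
python3 - <<'E'
import cv2
im=cv2.imread('pics/w21.png');cv2.imwrite('pics/w21z.png',cv2.resize(im[110:260,235:335],None,fx=4,fy=4,interpolation=cv2.INTER_CUBIC))
im=cv2.imread('pics/s21.png');cv2.imwrite('pics/s21z.png',cv2.resize(im[130:290,300:440],None,fx=4,fy=4,interpolation=cv2.INTER_CUBIC))
E
```

```text
[0.44588371 0.25821419 0.23387   ] 0.044929330090461746
[0.44105357 0.18517255 0.23387   ] -0.028271820144215924
mat [0.4448875  0.21302939] [array([0.40958794, 0.28511966]), array([0.48919729, 0.27981862]), array([0.47991654, 0.14096117]), array([0.40084823, 0.14621811])]
-3.712034582365845
lower front edge (array([0.44107735, 0.25816738, 0.16587   ]), array([0.45140798, 0.25747983, 0.16587   ])) upper [0.44147578 0.25850748 0.23387   ] [0.45065888 0.25789646 0.23387   ]
```

View pics/w21z.png

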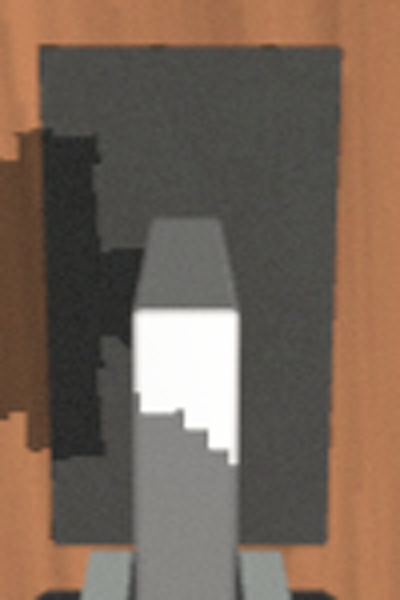

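View pics/s21z.png

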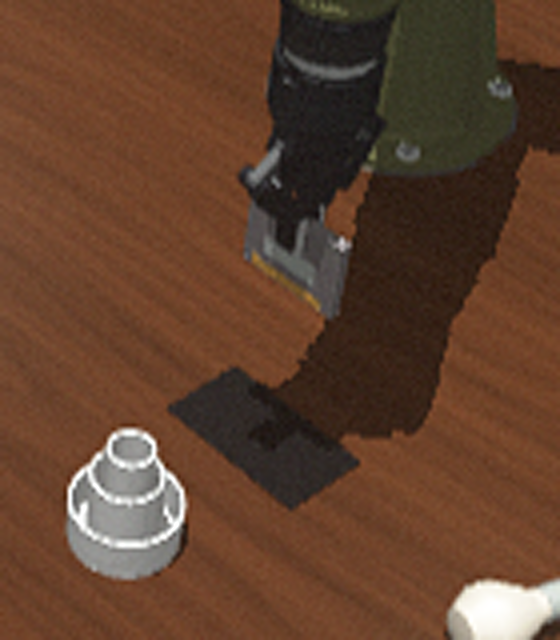

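Cassette upright (its upper and lower front edges agree to within 1 mm), yaw matches the mat to 0.1°, and lower edge is about 0.166 m up. One small 1.5 mm centring shift, then hold and check.

{"name": "servo_tool", "arguments": {
  "steps": [
    [0,0.15,0,0,0,0],
    [0,0,0,0,0,0],
    [0,0,0,0,0,0],
    [0,0,0,0,0,0],
    [0,0,0,0,0,0],
    [0,0,0,0,0,0],
    [0,0,0,0,0,0],
    [0,0,0,0,0,0]
  ]
}}

```text
time_s: 31.35
tcp_pos: [0.4454, 0.2133, 0.2061]
tcp_rot: [3.142, -0.0, 1.505]
force: [-0.2, -0.0, -1.3]
width: 0.0095
```

```bash
python3 - <<'E'
from h import *
st=status.state(); print(st['tcp_pos'],np.degrees(st['tcp_rot']),st['force'],st['width'],st['time_s'],abs(st['dq']).max())
print(arm.sign_off())
E
```

```text
[0.44541918 0.21333739 0.20608754] [ 1.79999807e+02 -2.13364179e-03  8.62225975e+01] [-0.17845199 -0.01278077 -1.32975308] 0.009501522399565419 31.35 0.0016743345528371708
the job is handed in; nothing more can be done
None
```

The job is done and handed in at 31.4 s of the 72 s allowed, with the arm still holding the cassette over the mat. The sign-off reports no verdict.

- **Cups:** The medium cup was set in the large one and the small cup in the medium one. Light contact forces showed each had seated. My first grip on the medium cup was about 7 mm off centre, so I re-gripped it before lifting. Later pictures show three nested rims.
- **Flap:** I swung it up by its bar to about 1.65 rad (stop at 1.7). It stayed open in every later picture, including the last.
- **Cassette:** It came straight up out of its channel.
    - **Position:** It is held within about 1 mm of the mat's middle, and its lower edge is about 0.16 m above the mat.
    - **Angle:** It is upright, and its broad faces match the mat's long edges to about 0.1° by the wrist camera. The estimates of the mat's angle from different pictures differed by up to 1°.
    - **Stillness:** It was still, with joint speeds under 0.002 rad/s.
- **Forces:** The highest reading I saw was about 20 N, during the flap swing, and I only read the force at the end of each move.
- **Other things:** The arm never went near the bulb, the screwdriver or the lamp shell, and the last pictures show all three apparently unmoved.

No final check failed.

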